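# Fit the chopping blade on the food processor's spindle

## Task

Fit the chopping blade into the food processor: stand it over the pin of the spindle in the bowl and, pressing only lightly, turn it until its slot finds the flats of the spindle and it goes down fully home on the bowl's boss. Never force it or lean on the machine (30 N at most), let go of the blade, and leave the other things where they are.

Things in the scene. Friction and masses are not known exactly. Their poses are not given: they have to be found in the camera images.
- blade_grip (a point): Chopping blade's grip, its centre, 72 mm above the unit's underside. The grip is an upright flat fin on top of a grey plastic hub: 32 mm along x, 14 mm thick along y, 46 mm high, from 49 to 95 mm above the underside; below it the hub is 36 mm wide. x: along fin, blades and slot; z up. A half turn about z makes no difference.
- blade_foot (a point): Centre of the blade unit's underside, 72 mm below blade_grip, same axes. Here opens a slot 26.5 mm (x) by 10.8 mm (y), 15 mm deep; from its roof a central round bore of 10 mm goes on up to 46 mm above the underside.
- blade: The whole blade unit, loose, standing upright: hub 36 mm wide, 95 mm high in all, two steel blades 10 mm above the underside reaching 55 mm either way along x. 0.09 to 0.16 kg. Origin and axes as blade_foot.
- seat (a point): Centre of the top of the rubber boss (46 mm across, gives up to 3 mm at about 14 N) in the bowl, 100 mm above the worktop: the unit's underside rests here when home; z up, x from the machine's front to its back. In it stands the spindle: a tang 24 by 9 mm with two flats, 14 mm high, a pin on top. The tang's angle is not measured: its long axis starts within 0.9 rad either way of this x.
- pin_tip (a point): Top of the spindle's round pin (8 mm, tapered tip), 46 mm above the seat. The spindle resists turning with 0.07 N m and is sprung: stays up below 3 N, then sinks 1 mm per N, stops after 7 mm. Not lined up, the unit's underside rests on the tang, 14 mm above the seat (7 mm fully pressed); lined up within about 0.06 rad, the tang springs into the slot and the unit can go down to the seat.
- processor: Food processor: white motor base 190 by 200 mm, fixed to the worktop, knob in front, open clear bowl on top: 160 mm across at the floor, 166 at the rim, wall 3 mm, rim 130 mm above the worktop (30 mm above the seat). Origin under the centre, on the spindle's axis; x from front to back.
- disc: slicing disc attachment, steel disc 84 mm across, white 24 mm round stub on top, 44 mm high; a bystander; origin under its centre
- cup: brown earthenware cup, 72 mm across, 65 mm high; a bystander; origin under its centre
- saucer: dark wooden saucer, 100 mm across, 18 mm high; a bystander; origin under its centre
- pepper: amber glass spice jar, 42 mm across, 95 mm high; a bystander; origin under its centre
- oil: amber oil bottle, 52 mm across, 160 mm high; a bystander; origin under its centre
- spatula: spatula lying flat; a bystander; origin near the middle of its length
- bowl: small white bowl, 110 mm across, 50 mm high; a bystander; origin under its centre
Mind the look-alikes: they are no part of the job. Leave any blue look-alike of the blade alone.

How it is judged:
At the end, for the whole second after the job is handed in: The blade unit's underside lies on the seat (within 3 mm above it), centred within 4 mm, upright within 0.06 rad and at rest, so that the tang is in its slot; the robot has let go (horizontal distance between blade_foot and seat below 0.004 m and z of blade_foot in the frame of seat between -0.004 and 0.003 m and angle between blade_foot's own z axis and vertical below 0.06 rad and linear speed of blade below 0.02 m/s); the robot touches nothing.
It fails at once if the processor (bowl, spindle or base) is pushed with more than 30 N, by the blade or the robot (contact force between anything else and processor above 30 N).
It fails at once if a bystander is moved by more than 30 mm (distance of any of disc, cup, saucer, pepper, oil, spatula, bowl from where it was at the start of the episode above 0.03 m).
It also fails if it takes over 61 s, if anything falls off the work surface, if the arm or the gripper's body presses on something with over 40 N, if the wrist force passes 120 N, or if a joint passes its speed limit or range.

## Robot

A 6-joint arm with a two-finger parallel gripper is mounted at the origin on the work surface. World frame = base frame: x ahead of the robot, y to its left, z up, the work surface at z = 0. Lengths are in m, angles in rad, forces in N, time in s.
With the tool pointing down it reaches from about 0.25 to 0.775 m from the base axis. Payload 4 kg.
Tool frame: the origin (TCP) lies midway between the tips of the shut fingers; the grasp point (between the pads) lies 19 mm behind it (robot.tcp_to_grasp is the distance from the TCP to the grasp point, in m); z points along the fingers, y is the line along which they close (so a half turn about z gives the same grasp; the last joint's range is limited). The gripper opens to 94 mm and grips with 3 to 60 N. Pads are 16 mm wide; open, the fingers measure 119 mm over their backs; the gripper's body (75 mm by 177 mm) begins 78 mm behind the grasp point.
Start: joints at [1.156, 0.087, 1.371, -0, 1.684, -0.103], TCP at [0.169, 0.523, 0.206] pointing down, gripper open.
Joint ranges: [-3.1, 3.1], [-0.76, 2.03], [0.27, 2.55], [-1.08, 4.22], [0.17, 2.65], [-2.57, 2.57]. Speed limits (rad/s): [2.79, 2.79, 3.14, 3.14, 3.14, 3.14].

## Interface

Orientations are given as [roll, pitch, yaw] about the fixed x, y, z axes, in that order (R = Rz(yaw) Ry(pitch) Rx(roll)).
In Python, from bench import robot, viewer gives the robot as it stands. The module is installed in compiled form; this text tells all that it offers.
- The arm moves only by the shell command python3 -m handwheel 'ROWS' [OPENING]. ROWS is JSON, a list of rows, each a list of 6 numbers: the shift along the tool's x, y, z in units of 0.2 m (1.0 is 0.2 m), then the turn, a rotation vector about the tool's x, y, z in units of 30 degrees (1.0 is 30 degrees). In form: [[x, y, z, wx, wy, wz], ...]. A call has 1 to 10 rows; each row is the pose to reach, as a shift and turn from the pose commanded when the call began, along the tool's axes at that moment; what a row does not reach only later rows make up. A row lasts 1/12 s, in which the tool goes at most 41.7 mm and 7.16 degrees, less where a joint would pass 70% of its speed; a pose out of reach is approached as far as the arm can. A call with a number of a shift or a turn outside -1 to 1 is refused whole. A call with a gripper value outside its range is refused whole. OPENING is the gripper's target within -1 to 1 (shut at 1, half-way at 0, fully open at -1), set as the call begins (- or left out, the last holds). The fingers move at their own pace and stop on an object; the grip force is fixed at half the most. Time passes only in rows, so rows that repeat a pose let the fingers close. It gives the time, the measured TCP pose, the force, the opening and the grip force at its end, in the units of the state.
- robot.get_obs(): the state, without advancing time (a new reading comes with each control period).
- viewer.snapshot(name): name is "scene" or "side" or "wrist"; returns the picture (480x640x3 uint8, red, green, blue); there is no depth.
- viewer.calibration(name): a dict with "fx", "fy", "cx", "cy" (pixels), "k1" (the pictures are not rectified: a ray, as slopes to the right and down, at radius r is drawn at 1 + k1 r^2 times it, then the intrinsics apply), "R" (3x3) and "t" (3): a world point X has camera coordinates R X + t. Camera axes: x right, y down, z forward; pixel columns grow to the right and rows downward; lengths in m; the calibration is good to about 2 mm. A picture is of the moment at which its call begins: read the wrist's pose just before it. calibration takes no time and is no camera call; for the wrist camera it gives the pose at the moment of the call.
- robot.close_job(): hands the job in; it is judged then, once.
The state is a dict: "time": time; "joint_positions": joint angles; "qvel": joint speeds; "joint_torque": joint torques, N m; "tool_pos": TCP position; "ee_rot": TCP orientation; "wrist_force": force on the tool from outside, world axes, zero at the start; "wrist_torque": the same for the moment, N m; "width": finger opening in m; "finger_force": force on a finger pad.
Only numpy, scipy, OpenCV 4.12 (cv2) and the standard library are available. Lean on these libraries where they do the work, as an engineer would, in place of code of your own. Each camera call takes 0.05 s, during which the arm holds its last target. There are 200 camera calls.

## Working session

There is one attempt and no reset: what is moved stays moved. The work goes in short steps, Python scripts to look and compute and a shell command to move; the robot and the scene stay as the last step left them, time stands still between calls to the robot, and variables do not carry over. Pictures are saved under pics/ and viewed, at most 10 in all, crops included, and the job is handed in when it is done.

```bash
mkdir -p pics; cat > h.py <<'E'
import numpy as np, cv2
from scipy.spatial.transform import Rotation as Ro
from bench import robot, viewer
def snap(n,f):
    c=viewer.calibration(n); im=viewer.snapshot(n); cv2.imwrite('pics/'+f,im[:,:,::-1]); return im,c
def ray(c,u,v):
    d=np.array([(u-c['cx'])/c['fx'],(v-c['cy'])/c['fy']]); s=d.copy()
    for _ in range(20): s=d/(1+c['k1']*(s@s))
    R=np.array(c['R']);t=np.array(c['t']); return -R.T@t, R.T@np.array([*s,1])
def onz(c,u,v,z):
    o,d=ray(c,u,v); return o+d*(z-o[2])/d[2]
def proj(c,X):
    p=np.array(c['R'])@np.array(X)+np.array(c['t']); s=p[:2]/p[2]; s=s*(1+c['k1']*(s@s)); return np.array([c['fx']*s[0]+c['cx'],c['fy']*s[1]+c['cy']])
def meet(r1,r2):
    (o1,d1),(o2,d2)=r1,r2; A=np.stack([d1,-d2],1); k=np.linalg.lstsq(A,o2-o1,rcond=None)[0]; a=o1+k[0]*d1;b=o2+k[1]*d2; return (a+b)/2,np.linalg.norm(a-b)
E
python3 - <<'E'
from h import *
for n in('scene','side','wrist'): snap(n,n+'0.png'); c=viewer.calibration(n); print(n,{k:np.round(v,3).tolist() for k,v in c.items()})
o=robot.get_obs(); print(o)
E
```

```text
scene {'fx': 564.991, 'fy': 564.991, 'cx': 320.814, 'cy': 241.389, 'k1': -0.151, 'R': [[0.747, 0.664, -0.001], [0.468, -0.528, -0.709], [-0.472, 0.529, -0.705]], 't': [-0.378, -0.184, 1.856]}
side {'fx': 561.316, 'fy': 561.316, 'cx': 317.922, 'cy': 234.894, 'k1': 0.02, 'R': [[0.731, -0.683, 0.014], [-0.482, -0.531, -0.697], [0.483, 0.502, -0.717]], 't': [-0.431, 0.311, 1.194]}
wrist {'fx': 402.735, 'fy': 402.735, 'cx': 311.802, 'cy': 244.474, 'k1': -0.057, 'R': [[0.307, 0.952, -0.0], [0.927, -0.299, 0.229], [0.218, -0.071, -0.973]], 't': [-0.551, -0.022, 0.389]}
{'time': 0.15, 'joint_positions': array([ 1.15587464e+00,  8.77643633e-02,  1.37187436e+00, -2.47788301e-05,
        1.68364883e+00, -1.03112139e-01]), 'qvel': array([-0.00055262, -0.00041093, -0.00312198,  0.00069063,  0.00069136,
       -0.00063679]), 'joint_torque': array([ 1.44517631e-03, -3.40642440e+01, -3.02793467e+01,  7.18164956e-02,
        3.04916210e-02, -1.22008914e-04]), 'tool_pos': array([0.16857403, 0.52307612, 0.2046011 ]), 'ee_rot': array([-3.13990422e+00, -1.49959974e-04,  2.82978021e+00]), 'wrist_force': array([ 0.69311403,  0.17986036, -0.40665598]), 'wrist_torque': array([-0.05531037,  0.02479806,  0.03503332]), 'finger_force': 0.0, 'width': 0.09381229583506384}
```

View pics/scene0.png

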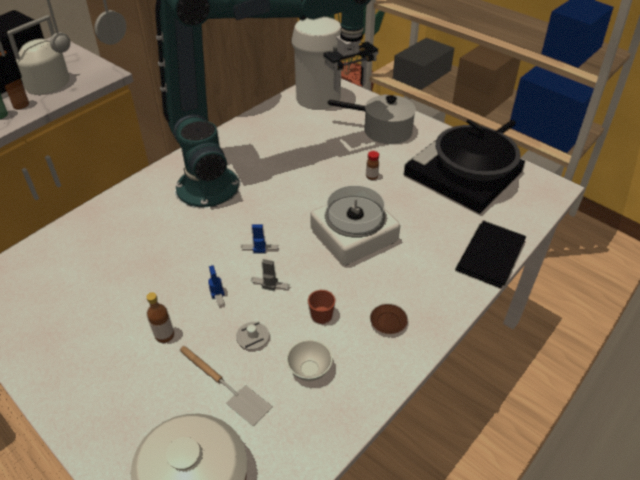

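View pics/side0.png

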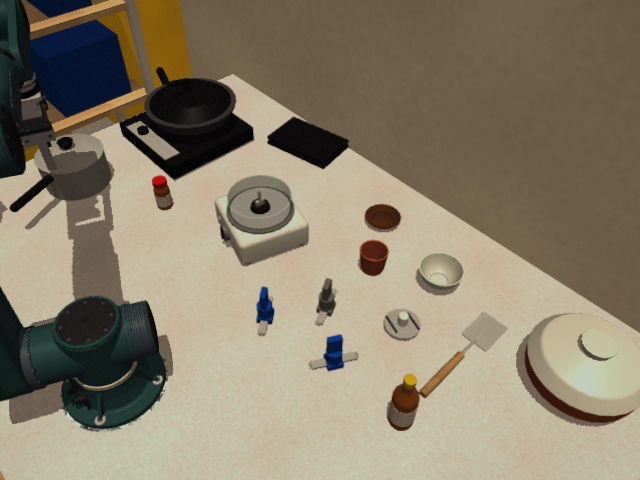

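The scene picture has the grey blade at about (268,275), two blue look-alikes at (259,240) and (216,285), and the processor at (355,225). In the side picture the blade is at (327,297) and the pin at about (260,195). I'll make one zoomed composite to measure from.

```bash
python3 - <<'E'
from h import *
a=cv2.imread('pics/scene0.png');b=cv2.imread('pics/side0.png')
def cr(i,u,v,w,h,k): return cv2.resize(i[v:v+h,u:u+w],None,fx=k,fy=k,interpolation=cv2.INTER_CUBIC)
top=np.hstack([cr(a,240,250,66,50,6),cr(b,297,270,66,50,6)])
bot=np.hstack([cr(a,305,180,100,75,4)[:, :396],cr(b,212,165,100,75,4)[:, :396]])
cv2.imwrite('pics/c1.png',np.vstack([top,bot[:300]]))
cs=viewer.calibration('scene');cd=viewer.calibration('side')
for n,p,q in(('fin top',(268,262),(328,281)),('pin',(355,202),(260,193))):
  print(n,meet(ray(cs,*p),ray(cd,*q)))
E
```

```text
fin top (array([ 0.46710679, -0.16338889,  0.09570573]), np.float64(0.002586522264417682))
pin (array([0.5147292 , 0.13603152, 0.13632761]), np.float64(0.0012061129414089897))
```

View pics/c1.png

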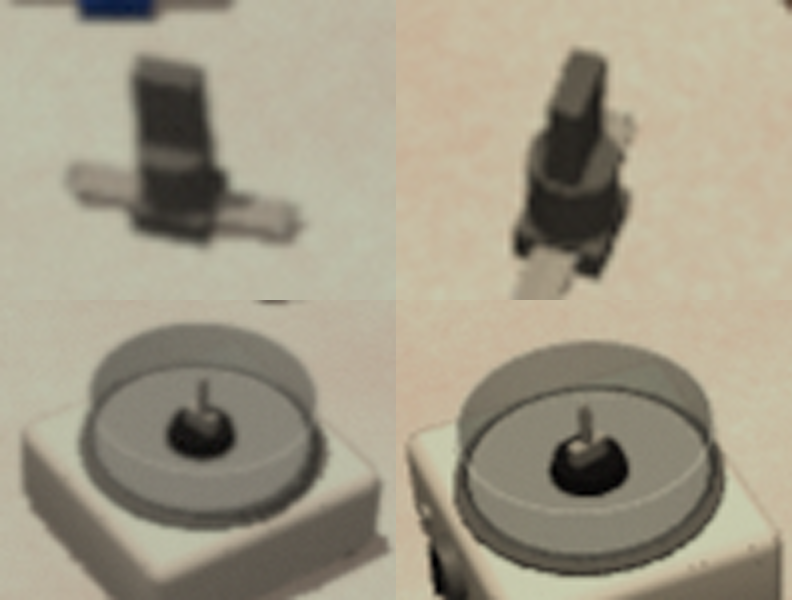

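The composite shows the fin's top centre at about (267.8,261.3) in scene and (328.1,283.3) in side. The pin tip is at (355.5,199.7) and (259,191). The blade tips in scene are at about (251.6,279.2) and (289.3,287).

```bash
python3 - <<'E'
from h import *
cs=viewer.calibration('scene');cd=viewer.calibration('side')
for n,p,q in(('fin top',(267.8,261.3),(328.1,283.3)),('pin',(355.5,199.7),(259,191))):
  print(n,meet(ray(cs,*p),ray(cd,*q)))
a,b=onz(cs,251.6,279.2,.012),onz(cs,289.3,287,.012);print(a,b,np.linalg.norm(b-a),np.arctan2(*(b-a)[1::-1]),(a+b)/2)
# processor yaw: base top edges at z~? corners in scene crop
P=[(23,435),(160,578),(380,480)]
w=[onz(cs,305+x/4-.4,180+(y-300)/4-.4,.09) for x,y in P];print(w)
for i in(0,1): d=w[i+1]-w[i];print(np.linalg.norm(d),np.arctan2(d[1],d[0]))
w=robot.get_obs();print(viewer.calibration('wrist')['t'])
c=viewer.calibration('wrist');Rt=Ro.from_euler('xyz',w['ee_rot']).as_matrix();print('cam in tool',Rt.T@(-c['R'].T@c['t']-w['tool_pos']),'\n',Rt.T@c['R'].T)
E
```

```text
fin top (array([ 0.46458757, -0.16414609,  0.09392882]), np.float64(0.002988056101523516))
pin (array([0.51385494, 0.13866241, 0.14224135]), np.float64(0.0004616371585217811))
[ 0.41988712 -0.18930521  0.012     ] [ 0.51688839 -0.14050055  0.012     ] 0.10858702003504585 0.46615184235432117 [ 0.46838776 -0.16490288  0.012     ]
[array([0.4180463 , 0.05408718, 0.09      ]), array([0.58399445, 0.00917084, 0.09      ]), array([0.63823035, 0.18643716, 0.09      ])]
0.17191935567158123 -0.26433145921225826
0.18537767955958628 1.2738832495386272
[-0.55105154 -0.02190742  0.38877659]
cam in tool [ 0.06758372  0.00131143 -0.17868747] 
 [[-5.39147196e-05 -9.73446857e-01 -2.28913113e-01]
 [ 9.99999077e-01 -3.63326988e-04  1.30951364e-03]
 [-1.35791225e-03 -2.28912831e-01  9.73445978e-01]]
```

The blade stands at about (0.467, -0.165) with yaw 0.47. The fin top (0.094) and blade span (109 mm) match the given sizes. The processor is at about (0.514, 0.139) with yaw about -0.28. On the way to the blade I'll look at the spindle from above.

```bash
R='[[-0.3,-0.17,-0.06,0,0,0],[-0.74,-0.43,-0.06,0,0,0],[-0.74,-0.43,-0.06,0,0,0],[-0.74,-0.43,-0.06,0,0,0],[-0.74,-0.43,-0.06,0,0,0]]'
: ; python3 -m handwheel '[[-0.15,-0.09,-0.06,0,0,0],[-0.74,-0.43,-0.06,0,0,0],[-0.74,-0.43,-0.06,0,0,0],[-0.74,-0.43,-0.06,0,0,0],[-0.74,-0.43,-0.06,0,0,0]]' 0
python3 -m handwheel '[[-0.74,-0.43,-0.06,0,0,0],[-0.74,-0.43,-0.06,0,0,0],[-0.74,-0.43,-0.06,0,0,0],[-0.74,-0.43,-0.06,0,0,0],[-0.74,-0.43,-0.06,0,0,0]]'
python3 -m handwheel '[[-0.74,-0.43,0,0,0,0],[-0.74,-0.43,0,0,0,0],[-0.74,-0.43,0,0,0,0],[-0.74,-0.43,0,0,0,0],[-0.74,-0.43,0,0,0,0],[-0.74,-0.43,0,0,0,0],[-0.74,-0.43,0,0,0,0],[-0.74,-0.43,0,0,0,0]]'
python3 - <<'E'
from h import *
im,c=snap('wrist','w1.png')
print(proj(c,(.514,.139,.146)),proj(c,(.514,.139,.1)))
cv2.imwrite('pics/w1z.png',im[:,:,::-1])
E
```

```text
time: 0.57
tool_pos: [0.2861, 0.3926, 0.2174]
ee_rot: [-3.14, 0.002, 2.825]
wrist_force: [1.2, 0.1, -0.2]
width: 0.0641
finger_force: 0.0
time: 0.98
tool_pos: [0.4012, 0.2648, 0.2295]
ee_rot: [-3.14, 0.003, 2.823]
wrist_force: [1.2, -0.5, 1.0]
width: 0.047
finger_force: 0.0
time: 1.65
tool_pos: [0.5112, 0.1433, 0.2294]
ee_rot: [3.141, -0.001, 2.832]
wrist_force: [-0.8, -0.2, -0.0]
width: 0.0468
finger_force: 0.0
[304.44333461 258.77576691] [305.36825987 243.39273401]
```

View pics/w1z.png

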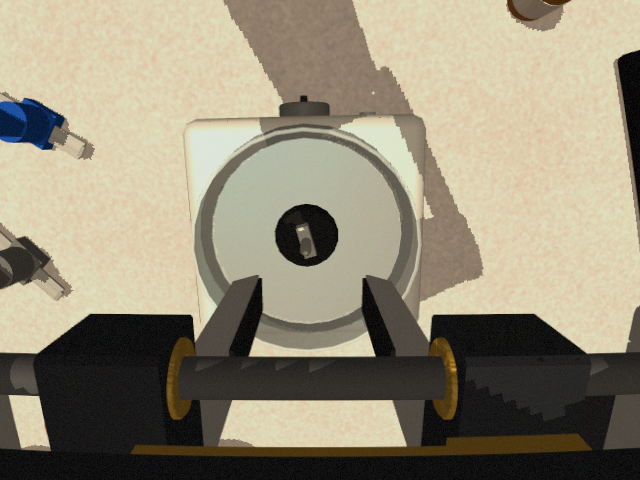

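The wrist picture shows the boss centred at about (306.5,235) with the tang inside it running slightly off vertical, from about (302,224) to (312,256). I'll zoom in and measure the boss circle by code.

```bash
python3 - <<'E'
from h import *
im=cv2.imread('pics/w1.png');c=viewer.calibration('wrist')
z=cv2.resize(im[195:275,260:352],None,fx=7,fy=7,interpolation=cv2.INTER_CUBIC);z=cv2.convertScaleAbs(z,alpha=1.4,beta=15)
cv2.imwrite('pics/w1c.png',z)
g=im[195:275,260:352].max(2);m=(g<45).astype('uint8')
cn=max(cv2.findContours(m,cv2.RETR_EXTERNAL,cv2.CHAIN_APPROX_NONE)[0],key=cv2.contourArea)
e=cv2.fitEllipse(cn);u,v=e[0][0]+260,e[0][1]+195;print(e,u,v,onz(c,u,v,.1))
o=robot.get_obs();print(o['tool_pos'],o['ee_rot'])
E
```

```text
((46.32131576538086, 39.68595504760742), (60.435550689697266, 61.1447868347168), 101.55596160888672) 306.32131576538086 234.68595504760742 [0.5076483  0.14193047 0.1       ]
[0.51124088 0.14343076 0.2296673 ] [ 3.14089424e+00 -2.66166549e-04  2.83230200e+00]
```

View pics/w1c.png

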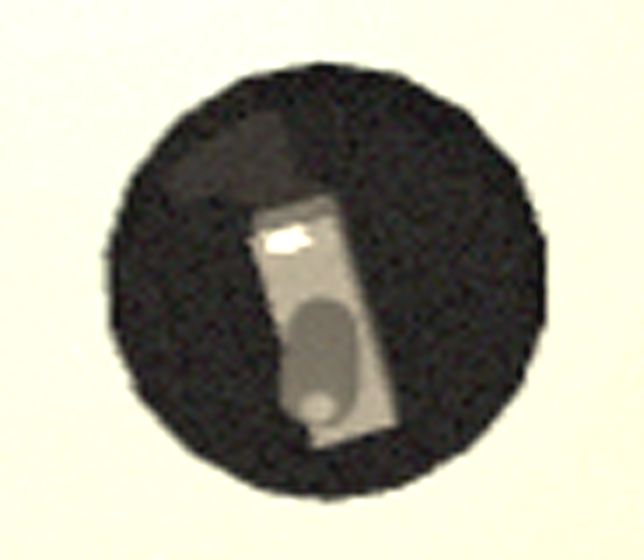

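The crop shows the tang's corners at about (252,240), (340,215), (398,425) and (315,447), and the pin tip at (318,408).

```bash
cat >> h.py <<'E'
def go(p,yaw):
    o=robot.get_obs();R0=Ro.from_euler('xyz',o['ee_rot']);R1=Ro.from_euler('xyz',[np.pi,0,yaw])
    d=R0.inv().apply(np.array(p)-o['tool_pos']);w=(R0.inv()*R1).as_rotvec()
    print('at',o['tool_pos'].round(4),o['ee_rot'].round(3),'units',(d/.2).round(3),(w/np.radians(30)).round(3))
E
python3 - <<'E'
from h import *
c=viewer.calibration('wrist')
f=lambda x,y,z:onz(c,260+(x+.5)/7-.5,195+(y+.5)/7-.5,z)
P=[f(x,y,.114) for x,y in((252,240),(340,215),(398,425),(315,447))]
print('tang',np.mean(P,0),[ (np.linalg.norm(P[(i+1)%4]-P[i]),np.arctan2(*(P[(i+1)%4]-P[i])[1::-1])) for i in range(4)])
print('pin',f(318,408,.145))
go((.467,-.1645,.24),.466);go((.467,-.1645,.24),.466+np.pi)
cd=viewer.calibration('side');cs=viewer.calibration('scene')
print('blue',onz(cs,258,228,.095),onz(cs,213,268,.095))
E
```

```text
tang [0.51028077 0.14115736 0.114     ] [(np.float64(0.009740620814808648), np.float64(1.5417803463555113)), (np.float64(0.023855312445234023), np.float64(-0.045910551614243345)), (np.float64(0.009299680018960048), np.float64(-1.6130463106412347)), (np.float64(0.02372887129044307), np.float64(3.1142096655670244))]
pin [0.51048834 0.14060722 0.145     ]
at [0.5112 0.1434 0.2297] [ 3.141 -0.     2.832] units [-0.258 -1.534 -0.053] [ 0.000e+00 -2.000e-03  4.519e+00]
at [0.5112 0.1434 0.2297] [ 3.141 -0.     2.832] units [-0.258 -1.534 -0.053] [ 1.000e-03  0.000e+00 -1.481e+00]
blue [ 0.35350959 -0.09183039  0.095     ] [ 0.37468677 -0.27546677  0.095     ]
```

The tang's yaw is about -0.04 and its centre is at (0.510, 0.141); the measured 24 × 9.5 mm matches. I'll approach the blade with yaw 3.607, since joint 6 allows that all the way to the processor.

```bash
python3 -m handwheel '[[-0.13,-0.76,-0.05,0,0,-0.74],[-0.13,-0.76,-0.05,0,0,-0.74],[-0.13,-0.76,-0.05,0,0,-0.74],[-0.13,-0.76,-0.05,0,0,-0.74],[-0.13,-0.76,-0.05,0,0,-0.74],[-0.13,-0.76,-0.05,0,0,-0.74]]'
python3 -c "
from h import *
go((.467,-.1645,.23),.466+np.pi)"
```

```text
time: 2.2
tool_pos: [0.4898, -0.0113, 0.2402]
ee_rot: [3.141, 0.001, -3.068]
wrist_force: [0.8, -0.1, 0.4]
width: 0.0466
finger_force: 0.0
at [ 0.4898 -0.0113  0.2402] [ 3.141e+00  1.000e-03 -3.068e+00] units [ 0.17  -0.756  0.05 ] [ 0.     0.003 -0.75 ]
```

```bash
python3 -m handwheel '[[0.17,-0.76,0.05,0,0,-0.75],[0.17,-0.76,0.05,0,0,-0.75],[0.17,-0.76,0.05,0,0,-0.75],[0.17,-0.76,0.05,0,0,-0.75],[0.17,-0.76,0.05,0,0,-0.75],[0.17,-0.76,0.05,0,0,-0.75],[0.17,-0.76,0.05,0,0,-0.75],[0.17,-0.76,0.05,0,0,-0.75]]'
python3 - <<'E'
from h import *
go((.467,-.1645,.23),.466+np.pi)
im,c=snap('wrist','w2.png')
u,v=proj(c,(.467,-.1645,.07)).astype(int);print(u,v)
u0,v0=u-90,v-75
cv2.imwrite('pics/w2c.png',cv2.convertScaleAbs(cv2.resize(im[v0:v0+150,u0:u0+190,::-1],None,fx=4,fy=4,interpolation=cv2.INTER_CUBIC),alpha=1.3,beta=15));print(u0,v0)
E
```

```text
time: 2.87
tool_pos: [0.4685, -0.1628, 0.2297]
ee_rot: [3.141, 0.001, -2.671]
wrist_force: [-0.2, -0.4, -0.3]
width: 0.0466
finger_force: 0.0
at [ 0.4685 -0.1628  0.2297] [ 3.141e+00  1.000e-03 -2.671e+00] units [ 0.011 -0.004 -0.001] [0.001 0.002 0.009]
307 226
217 151
```

View pics/w2c.png

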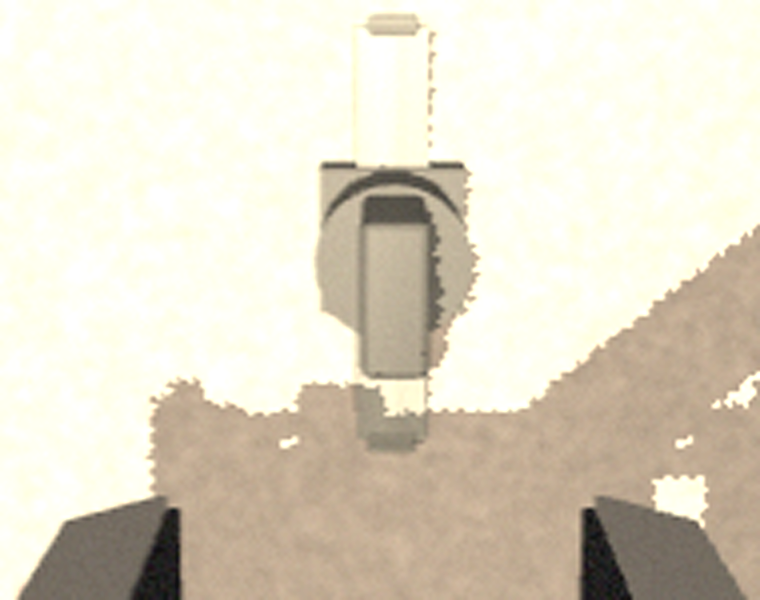

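The crop shows the fin's top face spanning x 361–430 and y 222–377. The blade tips are at (392,20) and (391,446), so the fin is nearly square to the tool.

```bash
python3 - <<'E'
from h import *
c=viewer.calibration('wrist');f=lambda x,y,z:onz(c,217+(x+.5)/4-.5,151+(y+.5)/4-.5,z)
a,b=f(395.5,222,.095),f(395,377,.095);print((a+b)/2,np.linalg.norm(a-b),np.arctan2(*(a-b)[1::-1]),np.linalg.norm(f(361,300,.095)-f(430,300,.095)))
a2,b2=f(392,17,.011),f(391,448,.011);print((a2+b2)/2,np.linalg.norm(a2-b2),np.arctan2(*(a2-b2)[1::-1]))
go([*((a+b)/2)[:2],.057],.466+np.pi)
E
```

```text
[ 0.45965167 -0.16146481  0.095     ] 0.03117510381133547 -2.671499993967069 0.013648354092398307
[ 0.45992634 -0.16135423  0.011     ] 0.10808150245984059 -2.6711861216299764
at [ 0.4685 -0.1628  0.2298] [ 3.141e+00  1.000e-03 -2.670e+00] units [0.037 0.026 0.864] [0.    0.002 0.01 ]
```

The wrist measurement is self-consistent: fin 31 × 13.6 mm, span 108 mm, and matching centres. The yaw already matches, so I'll descend and grip.

```bash
python3 -m handwheel '[[0.037,0.026,0.1,0,0,0],[0.037,0.026,0.3,0,0,0],[0.037,0.026,0.5,0,0,0],[0.037,0.026,0.65,0,0,0],[0.037,0.026,0.76,0,0,0],[0.037,0.026,0.82,0,0,0],[0.037,0.026,0.86,0,0,0],[0.037,0.026,0.86,0,0,0],[0.037,0.026,0.86,0,0,0]]'
python3 -m handwheel '[[0,0,0,0,0,0],[0,0,0,0,0,0],[0,0,0,0,0,0],[0,0,0,0,0,0],[0,0,0,0,0,0],[0,0,0,0,0,0]]' 1
```

```text
time: 3.67
tool_pos: [0.4596, -0.163, 0.058]
ee_rot: [-3.141, 0.001, -2.672]
wrist_force: [0.4, 0.2, 0.2]
width: 0.047
finger_force: 0.0
time: 4.17
tool_pos: [0.4591, -0.1639, 0.0578]
ee_rot: [-3.141, 0.001, -2.673]
wrist_force: [-0.0, -0.2, 3.1]
width: 0.0145
finger_force: 30.0
```

Gripped at an opening of 14.5 mm. Next: lift, then carry to above the pin.

```bash
python3 -m handwheel '[[0,0,-0.05,0,0,0],[0,0,-0.2,0,0,0],[0,0,-0.4,0,0,0],[0,0,-0.6,0,0,0],[0,0,-0.8,0,0,0],[0,0,-0.93,0,0,0],[0,0,-0.98,0,0,0],[0,0,-0.98,0,0,0],[0,0,-0.98,0,0,0]]'
python3 -c "
from h import *
go((.508,.1392,.25),3.106);print(robot.get_obs()['wrist_force'])"
```

```text
time: 4.92
tool_pos: [0.4586, -0.1636, 0.2524]
ee_rot: [3.14, -0.001, -2.673]
wrist_force: [-1.2, -0.2, -1.3]
width: 0.0139
finger_force: 30.0
at [ 0.4586 -0.1636  0.2524] [ 3.140e+00 -1.000e-03 -2.673e+00] units [-0.904  1.239  0.013] [ 0.002 -0.002  0.962]
[-1.24682507 -0.15012762 -1.3222042 ]
```

```bash
python3 -m handwheel '[[-0.06,0.08,0,0,0,0.08],[-0.17,0.23,0,0,0,0.2],[-0.28,0.38,0,0,0,0.32],[-0.4,0.55,0,0,0,0.44],[-0.5,0.7,0,0,0,0.56],[-0.59,0.8,0,0,0,0.68],[-0.65,0.88,0,0,0,0.8],[-0.68,0.92,0,0,0,0.9],[-0.68,0.92,0,0,0,0.96],[-0.68,0.92,0,0,0,0.96]]'
python3 -c "
from h import *
go((.508,.1392,.25),3.106)"
```

```text
time: 5.75
tool_pos: [0.4958, 0.0627, 0.2496]
ee_rot: [-3.141, -0.007, 3.109]
wrist_force: [0.3, 0.8, -1.2]
width: 0.0136
finger_force: 30.0
at [0.4958 0.0627 0.2496] [-3.141 -0.007  3.109] units [-0.048  0.384 -0.003] [-0.001 -0.013  0.005]
```

```bash
python3 -m handwheel '[[-0.01,0.06,0,0,0,0],[-0.03,0.18,0,0,0,0],[-0.04,0.3,0.03,0,0,0],[-0.048,0.36,0.05,0,0,0],[-0.048,0.384,0.05,0,0,0],[-0.048,0.384,0.05,0,0,0],[-0.048,0.384,0.05,0,0,0],[-0.048,0.384,0.05,0,0,0]]'
python3 - <<'E'
from h import *
go((.508,.1392,.24),3.106);print(robot.get_obs()['wrist_force'])
a,ca=snap('scene','s3.png');b,cb=snap('side','d3.png');w,cw=snap('wrist','w3.png')
def cr(i,u,v,w,h,k): return cv2.resize(i[v:v+h,u:u+w,::-1],None,fx=k,fy=k,interpolation=cv2.INTER_CUBIC)
p=cr(a,305,140,100,90,4);q=cr(b,210,125,100,90,4)
cv2.imwrite('pics/c3.png',np.hstack([p,q]))
E
```

```text
time: 6.42
tool_pos: [0.5095, 0.1374, 0.2437]
ee_rot: [-3.141, 0.0, 3.106]
wrist_force: [0.4, -0.0, -0.5]
width: 0.0139
finger_force: 30.0
at [0.5095 0.1374 0.2437] [-3.141  0.     3.106] units [0.008 0.009 0.018] [-0.001  0.     0.001]
[ 0.39879978 -0.02134936 -0.48988211]
```

View pics/c3.png

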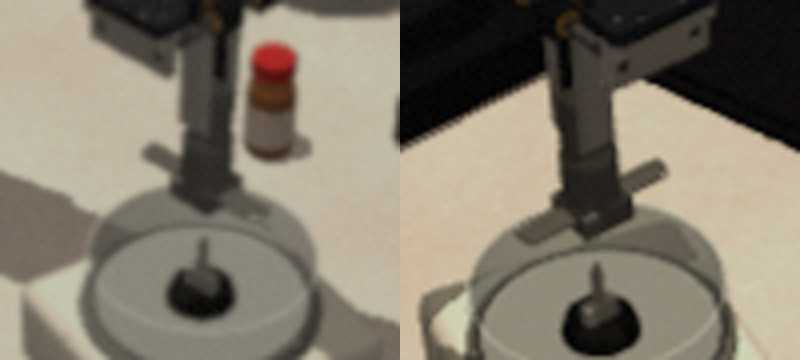

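The composite shows the hub right over the pin. The pin tip is at crop (204,240) and (597,265); the blade tips are at (148,152)/(266,215) in scene and (522,237)/(662,168) in side. I'll compute the relative offset.

```bash
python3 - <<'E'
from h import *
for n,u0,v0,x0,pin,t1,t2 in(('scene',305,140,0,(204,240),(148,152),(266,215)),('side',210,125,400,(597,265),(522,237),(662,168))):
    c=viewer.calibration(n);f=lambda p,z:onz(c,u0+(p[0]-x0+.5)/4-.5,v0+(p[1]+.5)/4-.5,z)
    a,b=f(t1,.197),f(t2,.197);print(n,'pin',f(pin,.145),'mid',(a+b)/2,np.linalg.norm(a-b),'diff',((a+b)/2-f(pin,.145))[:2])
    o,d=ray(c,320,240); print('right axis',np.array(c['R'])[0])
E
```

```text
scene pin [0.51596698 0.1362591  0.145     ] mid [0.51585719 0.13529081 0.197     ] 0.10336935243143115 diff [-0.00010978 -0.00096829]
right axis [ 0.74732238  0.66446057 -0.00118441]
side pin [0.51218118 0.13699841 0.145     ] mid [0.51215137 0.13553139 0.197     ] 0.1043251696214317 diff [-2.98080549e-05 -1.46702434e-03]
right axis [ 0.73068776 -0.68256559  0.01412864]
```

```bash
python3 -m handwheel '[[0.002,0.007,0.03,0,0,0],[0.002,0.007,0.08,0,0,0],[0.002,0.007,0.13,0,0,0],[0.002,0.007,0.17,0,0,0],[0.002,0.007,0.19,0,0,0],[0.002,0.007,0.19,0,0,0],[0.002,0.007,0.19,0,0,0],[0.002,0.007,0.19,0,0,0]]'
python3 -m handwheel '[[0,0,0.01,0,0,0],[0,0,0.02,0,0,0],[0,0,0.03,0,0,0],[0,0,0.04,0,0,0],[0,0,0.04,0,0,0],[0,0,0.04,0,0,0]]'
```

```text
time: 7.23
tool_pos: [0.5093, 0.1397, 0.2058]
ee_rot: [3.141, 0.001, 3.107]
wrist_force: [-0.5, 0.8, -0.7]
width: 0.0139
finger_force: 30.0
time: 7.73
tool_pos: [0.509, 0.1396, 0.1972]
ee_rot: [-3.142, -0.0, 3.107]
wrist_force: [-0.1, 1.0, -1.5]
width: 0.0139
finger_force: 30.0
```

```bash
python3 -m handwheel '[[0,-0.003,0.01,0,0,0],[0,-0.003,0.02,0,0,0],[0,-0.003,0.03,0,0,0],[0,-0.003,0.04,0,0,0],[0,-0.003,0.045,0,0,0],[0,-0.003,0.045,0,0,0]]'
python3 -m handwheel '[[0,0,0.005,0,0,0],[0,0,0.01,0,0,0],[0,0,0.015,0,0,0],[0,0,0.015,0,0,0],[0,0,0.015,0,0,0],[0,0,0.015,0,0,0]]'
```

```text
time: 8.23
tool_pos: [0.5089, 0.139, 0.188]
ee_rot: [-3.142, -0.001, 3.107]
wrist_force: [0.2, 0.0, -1.2]
width: 0.0135
finger_force: 30.0
time: 8.73
tool_pos: [0.5091, 0.1391, 0.1855]
ee_rot: [3.141, 0.0, 3.107]
wrist_force: [-0.2, 0.2, -0.6]
width: 0.014
finger_force: 30.0
```

The pin has entered the bore with no contact force. I'll continue down to the tang.

```bash
python3 -m handwheel '[[0,0,0.01,0,0,0],[0,0,0.02,0,0,0],[0,0,0.03,0,0,0],[0,0,0.04,0,0,0],[0,0,0.05,0,0,0],[0,0,0.05,0,0,0],[0,0,0.05,0,0,0]]'
python3 -m handwheel '[[0,0,0.005,0,0,0],[0,0,0.01,0,0,0],[0,0,0.015,0,0,0],[0,0,0.02,0,0,0],[0,0,0.02,0,0,0],[0,0,0.02,0,0,0]]'
```

```text
time: 9.32
tool_pos: [0.509, 0.139, 0.1752]
ee_rot: [-3.142, -0.0, 3.107]
wrist_force: [1.2, -0.3, -1.5]
width: 0.014
finger_force: 30.0
time: 9.82
tool_pos: [0.509, 0.139, 0.1714]
ee_rot: [3.142, -0.0, 3.107]
wrist_force: [-0.7, -0.4, -1.6]
width: 0.0136
finger_force: 30.0
```

```bash
python3 -m handwheel '[[0,0,0.005,0,0,0],[0,0,0.01,0,0,0],[0,0,0.015,0,0,0],[0,0,0.015,0,0,0],[0,0,0.015,0,0,0],[0,0,0.015,0,0,0]]'
python3 -c "
from bench import robot
print(robot.get_obs()['wrist_torque'])"
```

```text
time: 10.32
tool_pos: [0.5091, 0.1391, 0.1685]
ee_rot: [3.142, 0.0, 3.107]
wrist_force: [0.1, -0.7, -1.0]
width: 0.0135
finger_force: 30.0
[0.03937797 0.00893752 0.02767576]
```

```bash
python3 -m handwheel '[[0,0,0.005,0,0,0],[0,0,0.01,0,0,0],[0,0,0.015,0,0,0],[0,0,0.015,0,0,0],[0,0,0.015,0,0,0],[0,0,0.015,0,0,0]]'
python3 -m handwheel '[[0,0,0.005,0,0,0],[0,0,0.01,0,0,0],[0,0,0.01,0,0,0],[0,0,0.01,0,0,0],[0,0,0.01,0,0,0]]'
```

```text
time: 10.82
tool_pos: [0.5091, 0.1391, 0.1655]
ee_rot: [3.141, -0.0, 3.107]
wrist_force: [-0.2, 0.7, -0.1]
width: 0.0139
finger_force: 30.0
time: 11.23
tool_pos: [0.5091, 0.1391, 0.1635]
ee_rot: [3.141, -0.0, 3.107]
wrist_force: [0.0, -0.4, -1.1]
width: 0.0137
finger_force: 30.0
```

The foot is at about 0.106 with no reaction force, so the tang is in the slot. Now down to the boss.

```bash
python3 -m handwheel '[[0,0,0.005,0,0,0],[0,0,0.01,0,0,0],[0,0,0.015,0,0,0],[0,0,0.015,0,0,0],[0,0,0.015,0,0,0]]'
python3 -m handwheel '[[0,0,0.005,0,0,0],[0,0,0.01,0,0,0],[0,0,0.01,0,0,0],[0,0,0.01,0,0,0],[0,0,0.01,0,0,0]]'
```

```text
time: 11.65
tool_pos: [0.509, 0.139, 0.1603]
ee_rot: [3.142, -0.0, 3.107]
wrist_force: [-0.8, 0.1, -0.6]
width: 0.0139
finger_force: 30.0
time: 12.07
tool_pos: [0.5091, 0.1391, 0.1585]
ee_rot: [3.142, 0.0, 3.107]
wrist_force: [0.4, 0.2, -1.0]
width: 0.0134
finger_force: 30.0
```

```bash
python3 -m handwheel '[[0,0,0.005,0,0,0],[0,0,0.01,0,0,0],[0,0,0.01,0,0,0],[0,0,0.01,0,0,0],[0,0,0.01,0,0,0]]'
```

```text
time: 12.48
tool_pos: [0.5093, 0.1391, 0.1573]
ee_rot: [3.141, 0.001, 3.107]
wrist_force: [-0.6, 0.8, 4.6]
width: 0.0136
finger_force: 30.0
```

The force is 4.6 N at a foot height of about 0.0995, so it's resting on the rubber boss. Release and rise straight up.

```bash
python3 -m handwheel '[[0,0,0,0,0,0],[0,0,0,0,0,0],[0,0,0,0,0,0],[0,0,0,0,0,0],[0,0,0,0,0,0]]' 0.2
python3 -m handwheel '[[0,0,-0.03,0,0,0],[0,0,-0.1,0,0,0],[0,0,-0.2,0,0,0],[0,0,-0.32,0,0,0],[0,0,-0.45,0,0,0],[0,0,-0.5,0,0,0],[0,0,-0.5,0,0,0],[0,0,-0.5,0,0,0]]'
python3 - <<'E'
from h import *
a,ca=snap('scene','s4.png');b,cb=snap('side','d4.png')
def cr(i,u,v,w,h,k): return cv2.resize(i[v:v+h,u:u+w,::-1],None,fx=k,fy=k,interpolation=cv2.INTER_CUBIC)
cv2.imwrite('pics/c4.png',np.hstack([cr(a,305,150,100,105,4),cr(b,210,140,100,105,4)]))
# expected fin-top centre if home (z .195) with seat at each camera's own pin estimate
print(proj(ca,(.516,.1363,.195)),proj(cb,(.5122,.137,.195)),proj(ca,(.516,.1363,.202)))
E
```

```text
time: 12.9
tool_pos: [0.509, 0.1391, 0.156]
ee_rot: [-3.142, -0.001, 3.107]
wrist_force: [0.2, 0.3, -0.3]
width: 0.0372
finger_force: 0.0
time: 13.57
tool_pos: [0.5092, 0.1391, 0.2564]
ee_rot: [3.141, 0.001, 3.107]
wrist_force: [-0.3, 0.4, -0.7]
width: 0.0376
finger_force: 0.0
[356.39218932 185.78421571] [257.61855459 175.43946213] [356.49914167 183.79864776]
```

View pics/c4.png

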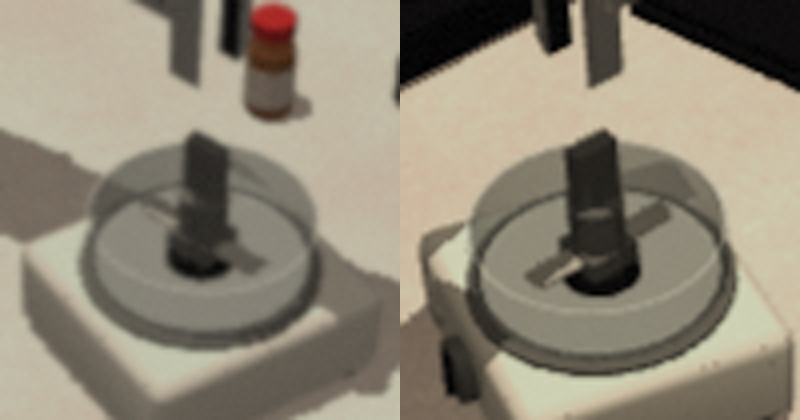

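The blade stands upright on the boss. Its fin top is at scene (356.1,185.4) and side (257.3,175.4), within half a pixel of where a blade fully home should appear. The gripper is clear, so I'm handing in.

```bash
python3 -c "
from bench import robot
print(robot.close_job())"
```

```text
the job is handed in; nothing more can be done
None
```

The blade is seated fully home on the boss with the tang in its slot, the gripper has let go and is clear, and I handed the job in at about 13.7 s; readings while lowering never passed about 5 N, and the judge's verdict wasn't shown.

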